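# Park the blue-ringed objective on the angled rest

### The arm

A 7-joint arm with a two-finger parallel gripper is mounted at the origin on the work surface. World frame = base frame: x ahead of the robot, y to its left, z up, the work surface at z = 0. Lengths are in m, angles in rad, forces in N, time in s.
With the tool pointing down it reaches from about 0.4 to 0.85 m from the base axis. Payload 4.5 kg.
Tool frame: the origin (TCP) lies midway between the tips of the shut fingers; the grasp point (between the pads) lies arm.pinch_z behind it (arm.pinch_z is the distance from the TCP to the grasp point, in m); z points along the fingers, y is the line along which they close (so a half turn about z gives the same grasp; the last joint's range is limited). The gripper opens to 85 mm and grips with 20 to 120 N. Pads are 22 mm wide; open, the fingers measure 114 mm over their backs; the gripper's body (76 mm by 85 mm) begins 54 mm behind the grasp point. The pads swing forward as they close: fully open they stand 13 mm farther back than shut.
Start: joints at [1.22, 0.689, -0.195, 1.565, 0.157, 0.902, -0.215], TCP at [0.235, -0.579, 0.231] pointing down, gripper open.
Joint ranges: [-3.01, 3.01], [-0.46, 2.08], [-1.47, 1.51], [0.13, 2.56], [-1, 4.14], [0.04, 2.09], [-2.66, 2.66]. Speed limits (rad/s): [2.57, 2.57, 3.14, 3.14, 3.14, 3.14, 3.14].

### API

Orientations are given as a unit quaternion [w, x, y, z].
In Python, from rig import arm gives the robot as it stands.
- The arm moves only by the shell command python3 -m inch 'ROWS'. ROWS is JSON, a list of rows, each a list of 7 numbers: the finger opening in mm, from 0 to 85.4, then the shift along the tool's x, y, z each as a share of 20 cm, from -1 to 1, then the turn, a rotation vector about the tool's x, y, z each as a share of 90 degrees, from -1 to 1. A call has 1 to 20 rows; each row is the pose to reach, as a shift and turn from the pose commanded when the call began, along the tool's axes at that moment; what a row does not reach only later rows make up. A row lasts 1/10 s, in which the tool goes at most 50 mm and 8.59 degrees, less where a joint would pass 70% of its speed; a pose out of reach is approached as far as the arm can. A call with a number of a shift or a turn outside -1 to 1 is refused whole. A call with a gripper value outside its range is refused whole. The fingers move at their own pace and stop on an object; the grip force is fixed at half the most. Time passes only in rows, so rows that repeat a pose let the fingers close. It gives the time, the measured TCP pose, the force, the opening and the grip force at its end, in the units of the state.
- arm.read_state(): the state, without advancing time (a new reading comes with each control period).
- arm.grab_frame(name): name is "side" or "top"; returns (picture, depth): 480x640x3 uint8, red, green, blue; 480x640 float32, m along the optical axis (not along the pixel's ray), 0 where there is no reading.
- arm.calibration(name): a dict with "intrinsics" (3x3 intrinsics, pixels), "world_from_camera" (4x4, takes a point from camera to world coordinates). Camera axes: x right, y down, z forward; pixel columns grow to the right and rows downward; lengths in m; the calibration is good to about 2 mm. A picture is of the moment at which its call begins. calibration takes no time and is no camera call.
- arm.hand_in(): hands the job in; it is judged then, once.
The state is a dict: "clock": time; "joints": joint angles; "qvel": joint speeds; "tau": joint torques, N m; "tcp_pos": TCP position; "tcp_rot": TCP orientation; "wrist_force": force on the tool from outside, world axes, zero at the start; "moment": the same for the moment, N m; "gripper_width": finger opening in m; "grip_force": force on a finger pad.
Only numpy, scipy, OpenCV 4.12 (cv2) and the standard library are available. Lean on these libraries where they do the work, as an engineer would, in place of code of your own. Each camera call takes 0.05 s, during which the arm holds its last target. There are 200 camera calls.

### The job

The microscope's next lens is the objective with the blue ring. Take it from above and park it on the angled rest: capped end down on the foot ledge, nose up, leaning back in the V groove, so that it can be taken by its side next. Set it down on the ledge before you let go rather than dropping it, and leave the red and yellow objectives standing where they are.

Things in the scene. Friction and masses are not known exactly. Their poses are not given: they have to be found in the camera images.
- objective_blue: Microscope objective, blue ring and blue nose on a white barrel, upright on the bench in a black screw cap. 62 mm tall: cap 29 mm diameter, 12 mm high; straight barrel 27 mm diameter from 12 to 54 mm up, then a nose tapering to 18 mm. 160 g. Origin: centre of the cap's underside; z along its axis to the nose. This is the one to park.
- objective_yellow: Microscope objective, yellow ring and yellow nose on a white barrel, upright on the bench in a black screw cap. 62 mm tall: cap 29 mm diameter, 12 mm high; straight barrel 27 mm diameter from 12 to 54 mm up, then a nose tapering to 18 mm. 160 g. Origin: centre of the cap's underside; z along its axis to the nose. Leave it alone.
- objective_red: Microscope objective, red ring and red nose on a white barrel, upright on the bench in a black screw cap. 62 mm tall: cap 29 mm diameter, 12 mm high; straight barrel 27 mm diameter from 12 to 54 mm up, then a nose tapering to 18 mm. 160 g. Origin: centre of the cap's underside; z along its axis to the nose. Leave it alone.
- seat (a point): Seat of the fixed aluminium rest: point on its foot ledge (44 mm wide, 32 deep, 37 mm over the bench) where the cap's underside is centred. z: up along the V groove, 35 deg off vertical, leaning back towards the robot (+-20 deg); x: out of the groove, away from the robot; y: level. Black V walls 18 mm high, front edges x=2, y=+-20 mm; back rib 20 mm wide, face x=-16, to z=55. Front and top open.
Mind the look-alikes: they are no part of the job. Leave any orange look-alike of the part that bears seat alone.

How it is judged:
On the way:
1. the blue-ringed objective's foot is brought to the seat while the fingers still hold it (distance between objective_blue and seat below 0.02 m and contact force between the fingers and objective_blue above 0.5 N), for 0.1 s.
At the end, for the whole second after the job is handed in: The blue-ringed objective rests, let go and still, on the angled rest: the centre of its underside within 12 mm of the seat and its axis within 10 degrees of the groove, nose up. The red and yellow objectives stand upright (within 10 degrees) within 20 mm of where they started (distance between objective_blue and seat below 0.012 m and angle between the z axis of objective_blue and the z axis of seat, either way round below 0.1745 rad and linear speed of objective_blue below 0.02 m/s and distance of each of objective_red, objective_yellow from where it was at the start of the episode below 0.02 m and angle between each of objective_red, objective_yellow's own z axis and vertical below 0.17 rad); the robot touches nothing.
It fails at once if the red objective is pushed more than 20 mm or knocked over (distance of objective_red from where it was at the start of the episode above 0.02 m or angle between objective_red's own z axis and vertical above 0.35 rad).
It fails at once if the yellow objective is pushed more than 20 mm or knocked over (distance of objective_yellow from where it was at the start of the episode above 0.02 m or angle between objective_yellow's own z axis and vertical above 0.35 rad).
It also fails if it takes over 32 s, if anything falls off the work surface, if the arm or the gripper's body presses on something with over 40 N, if the wrist force passes 120 N, or if a joint passes its speed limit or range.

## Working session

There is one attempt and no reset: what is moved stays moved. The work goes in short steps, Python scripts to look and compute and a shell command to move; the robot and the scene stay as the last step left them, time stands still between calls to the robot, and variables do not carry over. Pictures are saved under pics/ and viewed, at most 10 in all, crops included, and the job is handed in when it is done.

```bash
mkdir -p pics
python3 - <<'E'
from rig import arm
import cv2,numpy as np
for n in("top","side"):
    p,d=arm.grab_frame(n);cv2.imwrite(f"pics/{n}0.png",p[:,:,::-1]);np.savez(f"pics/{n}0.npz",p=p,d=d)
    c=arm.calibration(n);print(n,np.round(c["intrinsics"],1).tolist(),np.round(c["world_from_camera"],3).tolist())
print(arm.pinch_z,arm.read_state())
E
```

```text
top [[500.5, 0.0, 319.8], [0.0, 500.5, 246.3], [0.0, 0.0, 1.0]] [[-0.004, -0.985, 0.174, 0.322], [-1.0, 0.003, -0.007, 0.011], [0.007, -0.174, -0.985, 1.253], [0.0, 0.0, 0.0, 1.0]]
side [[495.2, 0.0, 315.9], [0.0, 495.2, 238.8], [0.0, 0.0, 1.0]] [[-0.754, -0.415, 0.509, 0.004], [-0.657, 0.459, -0.598, 0.644], [0.015, -0.786, -0.619, 0.712], [0.0, 0.0, 0.0, 1.0]]
0.0187 {'clock': 0.1, 'joints': array([ 1.21979433,  0.68992635, -0.19451995,  1.56627718,  0.15725541,
        0.902482  , -0.21505239]), 'qvel': array([-0.00089914, -0.00149102, -0.00059003, -0.00293908,  0.00098004,
        0.00048244,  0.00068608]), 'tau': array([-3.56815981e-03, -5.40605450e+01, -1.27168011e+00, -1.58986419e+01,
        9.36236494e-03,  4.37677838e-03, -1.33316257e-05]), 'tcp_pos': array([ 0.2343529 , -0.57874982,  0.23053795]), 'tcp_rot': array([-8.28477874e-04,  9.81537966e-01,  1.91265505e-01, -2.05500207e-04]), 'wrist_force': array([ 0.00398966, -0.13171971,  0.28528821]), 'moment': array([0.00332761, 0.02872972, 0.00240646]), 'grip_force': 0.0, 'gripper_width': 0.08526804901566822}
```

View pics/top0.png

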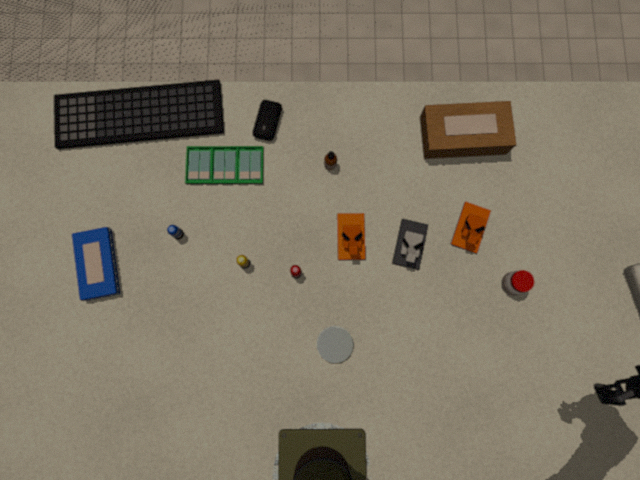

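View pics/side0.png

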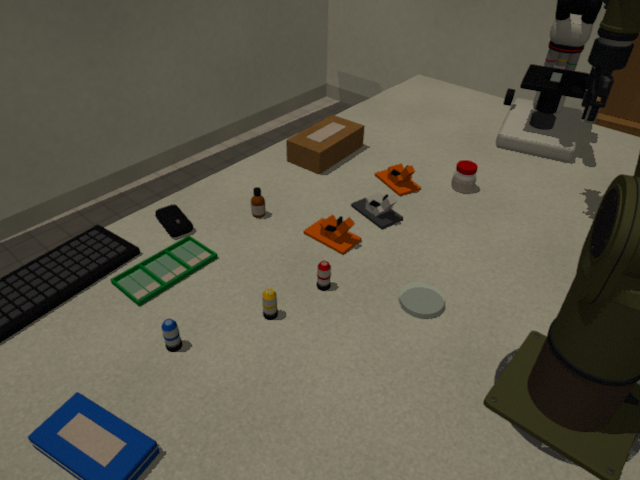

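The top view shows blue at about (175,231), yellow at (243,261), red at (296,271) and the grey rest at (411,243), with orange decoys at (351,237) and (471,228). In the side view, blue is at (172,335) and the rest at (378,209). Next I'll zoom in and measure.

```bash
cat > h.py <<'E'
import numpy as np,cv2
from rig import arm
def cloud(n,p,d):
    c=arm.calibration(n);K=c["intrinsics"];T=np.array(c["world_from_camera"])
    v,u=np.mgrid[:480,:640];P=np.stack([(u-K[0][2])*d/K[0][0],(v-K[1][2])*d/K[1][1],d],-1)
    return P@T[:3,:3].T+T[:3,3]
E
python3 - <<'E'
from h import *
ims=[]
for n,(u,v),(a,b) in(("top",(411,243),(175,231)),("side",(378,209),(172,335))):
    z=np.load(f"pics/{n}0.npz");p,d=z["p"],z["d"];W=cloud(n,p,d)
    c=p[v-30:v+30,u-40:u+40];ims.append(cv2.resize(c[:,:,::-1],None,fx=5,fy=5,interpolation=cv2.INTER_NEAREST))
    hsv=cv2.cvtColor(p,cv2.COLOR_RGB2HSV)
    print(n,"bench z",np.median(W[v-60:v-45,u-20:u+20,2]))
    for nm,(uu,vv),lo,hi in(("blue",(a,b),100,125),("yel",(243,261)if n=="top" else(270,303),20,35),("red",(296,271)if n=="top" else(324,275),170,180)):
        m=np.zeros(d.shape,bool);s=np.s_[vv-18:vv+18,uu-14:uu+14]
        m[s]=(W[s][...,2]>.008)&(W[s][...,2]<.08);Q=W[m];top=Q[Q[:,2]>.045]
        print(nm,len(Q),"mid xy",(np.percentile(Q,2,axis=0)+np.percentile(Q,98,axis=0))/2,"zmax",Q[:,2].max(),"top",top.mean(0))
    s=np.s_[v-30:v+30,u-22:u+22] 
    Q=W[s];print("rest heights");print((Q[::3,::2,2]*1000).round().astype(int))
cv2.imwrite("pics/c.png",np.vstack(ims)[:600])
E
```

```text
top bench z -2.4572471225114967e-05
blue 162 mid xy [0.57461045 0.36089079 0.0392621 ] zmax 0.06913107647367767 top [0.57458077 0.3603461  0.05871405]
yel 141 mid xy [0.49987722 0.19128243 0.03851335] zmax 0.06695233251967858 top [0.49975107 0.19126562 0.05984467]
red 123 mid xy [0.47507844 0.06136071 0.03922488] zmax 0.06827524566250287 top [0.47495257 0.06182812 0.05985692]
rest heights
[[   2   -3   -3    2    3    0    1   -2   -2    4    3    1   -1    3
     4    2   -3   -1    3    1   -1    2]
 [   1   -3   -1    0    2   -1   -1   -1   -4    8    0    3   -3    3
    -1    0    2    1    0   -2   -2   -3]
 [   2    4   -2   -7   -3    3    8   13    9   -1    3    1    2   -1
     2   -2    2    5   -5    0    0    0]
 [   1    0   -1   -1    0    0 1253   14   11   10   12   10    8    8
    10    1   -1   -4   -1   -8   -3    2]
 [   4    4    1   -1   -1    3   10    8   11   10   11   11   11   10
     6   12   17    9    8   13    0   -1]
 [   5    0    2    3    0    9   13   12    9    8    9   11    6    9
    12    8   10   12   10    9    1    4]
 [   0    5   -3  
[... 3145 characters left out ...]
4  11  10   8  11  11   7   9
    8   7  11  10]
 [ -2  -1   0  -1   0  -2   5  10   7  10  10   8 712   8  10  11  11   7
    9  10  11   9]
 [ -2  -1  -1   1  -2  -1   1   1   6   7 712  10   9   8   8   8   9   9
   10   7   7   3]
 [ -1   0  -2  -3  -2  -3   0  -3  -1   1   4   9   9   9  10   7   5   4
    0  -1   0  -1]
 [  2  -1   0   0   0  -1  -1   0   0   0   0  -3   3   7   4   2  -3  -1
    0  -2   1   1]
 [ -1   1  -2  -1   1   0  -2   0   1  -1   0  -1  -1   2  -1   0   1   0
   -1  -3   0  -2]
 [ -3  -2  -2   1   0   2   1  -2  -3  -1  -2   0  -2  -1  -2   0   2  -1
   -2  -3   0  -2]
 [  9  10   1   2   0   0   0  -1   0  -1  -1   2  -1   0   0   1   1   0
    1   1  -1   2]]
```

View pics/c.png

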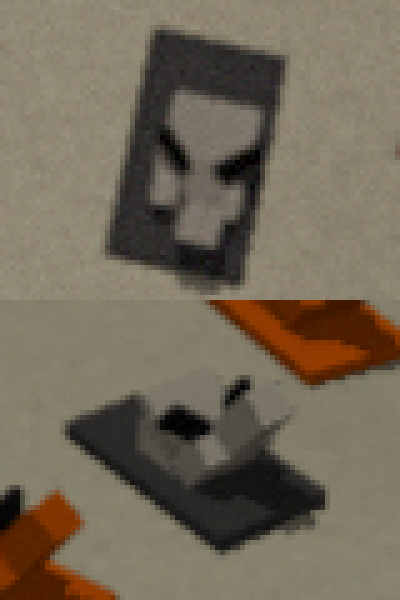

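The zoomed crop shows the rest with a dark plate turned about -12° in yaw. Its ledge front corners are near (405,231) and (425,234) in the top view, and (366,197) and (381,193) in the side view. Next step is to get positions from rays.

```bash
cat >> h.py <<'E'
def ray(n,u,v):
    c=arm.calibration(n);K=np.array(c["intrinsics"]);T=np.array(c["world_from_camera"])
    return T[:3,3],T[:3,:3]@np.linalg.solve(K,[u,v,1.])
def onz(n,u,v,z):
    o,r=ray(n,u,v);return o+r*(z-o[2])/r[2]
def bearing(n,m):
    o,_=ray(n,0,0);v,u=np.nonzero(m);a=[np.arctan2(*ray(n,x,y)[1][[1,0]]) for x,y in zip(u,v)]
    return o[:2],(min(a)+max(a))/2
def meet(o1,a1,o2,a2):
    d=np.array([[np.cos(a1),-np.cos(a2)],[np.sin(a1),-np.sin(a2)]]);s=np.linalg.solve(d,o2-o1);return o1+s[0]*d[:,0]
E
python3 - <<'E'
from h import *
Z={n:np.load(f"pics/{n}0.npz") for n in("top","side")}
W={n:cloud(n,Z[n]["p"],Z[n]["d"]) for n in Z}
for nm,t,s in(("blue",(175,231),(172,335)),("yel",(243,261),(270,303)),("red",(296,271),(324,275))):
    b=[]
    for n,(u,v) in(("top",t),("side",s)):
        m=np.zeros((480,640),np.uint8);k=np.s_[v-22:v+20,u-14:u+14];m[k]=(W[n][k][...,2]>.010)&(W[n][k][...,2]<.08)
        m=cv2.morphologyEx(m,cv2.MORPH_OPEN,np.ones((3,3)));b+=bearing(n,m)
    print(nm,meet(*b))
# seat
c={"topL":onz("top",405.4,231,.046),"topR":onz("top",424.6,233.8,.046),"sideL":onz("side",365.6,197.4,.046),"sideR":onz("side",381,192.6,.046)}
for k,v in c.items(): print(k,v)
print("w",np.linalg.norm(c["topL"]-c["topR"]),np.linalg.norm(c["sideL"]-c["sideR"]))
# plate yaw+ extents
for n,uv in(("top",(411,243)),("side",(378,209))):
    u,v=uv;k=np.zeros((480,640),bool);k[v-30:v+30,u-30:u+32]=1;Q=W[n][k]
    hsv=cv2.cvtColor(Z[n]["p"],cv2.COLOR_RGB2HSV)[k]
    Q=Q[(Q[:,2]>.006)&(Q[:,2]<.1)&(hsv[:,1]<120)]
    r=cv2.minAreaRect((Q[:,:2]*1000).astype(np.float32));print(n,"plate",r)
    np.save(f"pics/rest_{n}.npy",Q)
ims=[]
for n,(u,v) in(("top",(413,240)),("side",(381,206))):
    p=Z[n]["p"][v-20:v+20,u-20:u+20];ims.append(cv2.resize(p[:,:,::-1],None,fx=10,fy=10,interpolation=cv2.INTER_CUBIC))
cv2.imwrite("pics/c2.png",cv2.convertScaleAbs(np.hstack(ims),alpha=1.5))
E
```

```text
blue [0.57688069 0.36410807]
yel [0.50181964 0.19316786]
red [0.47716491 0.06294333]
topL [ 0.57306466 -0.20970946  0.046     ]
topR [ 0.56589138 -0.25684704  0.046     ]
sideL [ 0.56976389 -0.20525662  0.046     ]
sideR [ 0.55435393 -0.248354    0.046     ]
w 0.047680257045574576 0.04576954319268387
top plate ((550.4860229492188, -234.5293731689453), (147.94650268554688, 144.3538360595703), 2.080259084701538)
side plate ((559.406982421875, -176.32260131835938), (172.45590209960938, 121.58513641357422), 76.71411895751953)
```

View pics/c2.png

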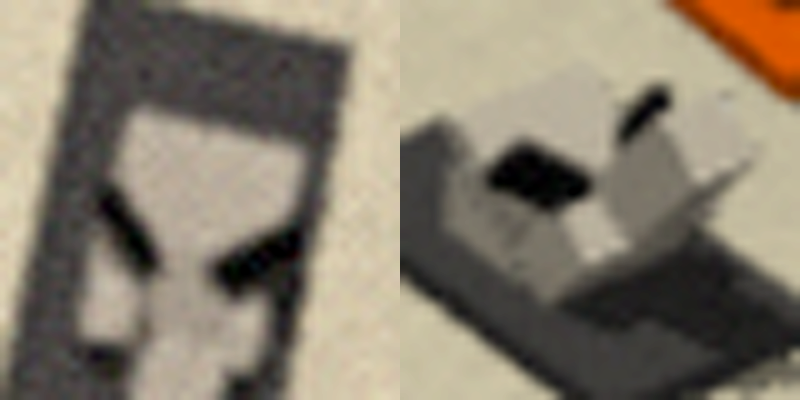

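Run:
```python
from h import *
for n,L,R in(("top",(406.05,230.05),(423.05,234.55)),("side",(365.05,197.05),(378.55,191.75))):
    a,b=onz(n,*L,.046),onz(n,*R,.046);d=a-b
    print(n,"edge mid",(a+b)/2,"w",np.linalg.norm(d),"yaw",np.degrees(np.arctan2(-d[0],d[1])))
for n,(u,v) in(("top",(411,243)),("side",(378,209))):
    z=np.load(f"pics/{n}0.npz");W=cloud(n,z["p"],z["d"]);p=z["p"].astype(int)
    k=np.zeros((480,640),bool);k[v-28:v+28,u-28:u+30]=1
    m=(k&(p.max(2)<(85 if n=="top" else 90))&(W[...,2]>.005)&(W[...,2]<.018)&(np.ptp(p,axis=2)<25)).astype(np.uint8)
    m=cv2.morphologyEx(m,cv2.MORPH_OPEN,np.ones((2,2)))
    nn,lab,st,_=cv2.connectedComponentsWithStats(m);m=lab==1+st[1:,4].argmax();vv,uu=np.nonzero(m)
    P=np.array([onz(n,a,b,.010)[:2]*1000 for a,b in zip(uu,vv)],np.float32)
    print(n,m.sum(),cv2.minAreaRect(P))
    # cloud in a seat frame, yaw -12
    y=np.radians(-12);f=np.array([np.cos(y),np.sin(y),0]);s=np.array([-f[1],f[0],0])
    Q=W[k];Q=Q[(Q[:,2]>.022)&(Q[:,2]<.09)&(np.ptp(p,axis=2)[k]<30)]
    a,b=Q@f*1000,Q@s*1000;print("rest f",np.percentile(a,[1,99]),"s",np.percentile(b,[1,50,99]))
    t=Q[:,2]>.055;print("rib s",np.percentile(b[t],[3,97]),"f",np.percentile(a[t],[3,97]),"peak",np.median(a[Q[:,2]>.069]))
```

```text
top edge mid [ 0.56973522 -0.23217108  0.046     ] w 0.04309464035689086 yaw -15.388763865958081
side edge mid [ 0.56639592 -0.22651285  0.046     ] w 0.043147712422614844 yaw -14.189565001244734
top 715 ((545.1815795898438, -229.1768798828125), (68.84463500976562, 119.936279296875), 75.95751953125)
rest f [529.95258565 604.12968364] s [-129.87002213 -105.84828785  -84.27296435]
rib s [-116.04936411  -96.3688371 ] f [529.45256689 555.96519965] peak 542.2178393158346
side 539 ((542.1485595703125, -219.09539794921875), (72.54871368408203, 120.70438385009766), 77.60943603515625)
rest f [530.06148128 603.31535328] s [-128.14090489  -96.44554692  -82.194174  ]
rib s [-115.00924698  -94.28272663] f [529.06517957 549.86619736] peak 542.8144109686507
```

Measurements:
- **Seat:** about (0.555, -0.226, 0.037), yaw about -14°. The ledge width of 43 mm, the rib position and the heights all agree with the given sizes.
- **Blue:** about (0.577, 0.364).

I'll move towards blue now.

```bash
python3 -m inch '[[85,1,-0.93,0,0,0,0],[85,1,-0.93,0,0,0,0],[85,1,-0.93,0,0,0,0],[85,1,-0.93,0,0,0,0],[85,1,-0.93,0,0,0,0],[85,1,-0.93,0,0,0,0]]' | tail -c 500; python3 -m inch '[[85,1,-0.93,0,0,0,0],[85,1,-0.93,0,0,0,0],[85,1,-0.93,0,0,0,0],[85,1,-0.93,0,0,0,0],[85,1,-0.93,0,0,0,0],[85,1,-0.93,0,0,0,0]]' | tail -c 500
```

```text
clock: 0.7
tcp_pos: [0.352, -0.3268, 0.2312]
tcp_rot: [-0.001, 0.981, 0.194, 0.0]
wrist_force: [-0.3, -0.2, -0.1]
gripper_width: 0.0849
grip_force: 0.0
clock: 1.3
tcp_pos: [0.4676, -0.079, 0.2313]
tcp_rot: [-0.001, 0.981, 0.195, 0.001]
wrist_force: [-1.1, -0.9, -0.1]
gripper_width: 0.0848
grip_force: 0.0
```

```bash
python3 -m inch '[[85,0.85,-0.93,0,0,0,0],[85,0.85,-0.93,0,0,0,0],[85,0.85,-0.93,0,0,0,0],[85,0.85,-0.93,0,0,0,0],[85,0.85,-0.93,0,0,0,0],[85,0.85,-0.93,0,0,0,0]]' | head -2; python3 -m inch '[[85,0.5,-0.93,0.5,0,0,0],[85,0.5,-0.93,0.5,0,0,0],[85,0.5,-0.93,0.5,0,0,0],[85,0.5,-0.93,0.5,0,0,0],[85,0.5,-0.93,0.5,0,0,0],[85,0.5,-0.93,0.5,0,0,0],[85,0.5,-0.93,0.5,0,0,0],[85,0.5,-0.93,0.5,0,0,0]]'
python3 - <<'E'
from h import *
for n,(u,v) in(("top",(175,231)),("side",(172,325))):
    p,d=arm.grab_frame(n);cv2.imwrite(f"pics/{n}1.png",cv2.resize(p[v-60:v+60,max(u-80,0):u+80,::-1],None,fx=3.3,fy=3.3))
a,b=cv2.imread("pics/top1.png"),cv2.imread("pics/side1.png");cv2.imwrite("pics/g1.png",cv2.resize(np.hstack([a,b]),(800,300)))
import scipy.spatial.transform as t
s=arm.read_state();R=t.Rotation.from_quat(s["tcp_rot"],scalar_first=True).as_matrix()
print(s["tcp_pos"],R.T@(np.array([.577,.364,.024])-s["tcp_pos"])/.2)
E
```

```text
clock: 1.9
tcp_pos: [0.5544, 0.1618, 0.231]
clock: 2.7
tcp_pos: [0.5771, 0.3596, 0.1315]
tcp_rot: [0.001, 0.982, 0.19, 0.0]
wrist_force: [0.5, 0.2, -0.2]
gripper_width: 0.085
grip_force: 0.0
[0.57735603 0.35973715 0.13204293] [ 0.00588891 -0.02111131  0.54019347]
```

View pics/g1.png

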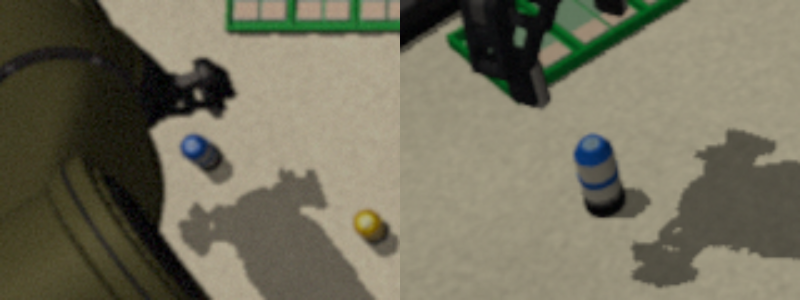

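The top view shows one finger outboard of blue. The side view shows a fingertip at crop (537,100) up-left of blue and another at about (615,5). I'll check this by projecting the fingertips.

Run:
```python
from h import *
from scipy.spatial.transform import Rotation as t
s=arm.read_state();R=t.from_quat(s["tcp_rot"],scalar_first=True).as_matrix()
c=arm.calibration("side");T=np.linalg.inv(c["world_from_camera"])
for q in([0,.045,-.013],[0,-.045,-.013],[0,0,.07]):
    P=T[:3,:3]@(s["tcp_pos"]+R@q)+T[:3,3];P=np.array(c["intrinsics"])@P;u=P[:2]/P[2];print(u,(u-[92,265])*2.5+[400,0])
```

```text
[175.79475809 268.7607299 ] [609.48689522   9.40182474]
[144.97365586 304.61519763] [532.43413964  99.03799408]
[169.52664737 320.47845177] [593.81661843 138.69612943]
```

The projected fingertips match the picture, and the point 70 mm below the TCP lands on the nose. Descend and grip.

```bash
python3 -m inch '[[85,0,0,0.15,0,0,0],[85,0,0,0.3,0,0,0],[85,0,0,0.42,0,0,0],[85,0,0,0.5,0,0,0],[85,0,0,0.53,0,0,0],[85,0,0,0.53,0,0,0],[20,0,0,0.53,0,0,0],[20,0,0,0.53,0,0,0],[20,0,0,0.53,0,0,0],[20,0,0,0.53,0,0,0],[20,0,0,0.53,0,0,0],[20,0,0,0.53,0,0,0],[20,0,0,0.53,0,0,0],[20,0,0,0.53,0,0,0]]'
```

```text
clock: 4.2
tcp_pos: [0.5767, 0.3622, 0.026]
tcp_rot: [-0.0, 0.982, 0.191, 0.0]
wrist_force: [-0.1, 0.1, 6.2]
gripper_width: 0.0255
grip_force: 58.8
```

```bash
python3 -m inch '[[20,0,0,-0.15,0,0,0],[20,0,0,-0.4,0,0,0],[20,0,0,-0.65,0,0,0],[20,0,0,-0.85,0,0,0],[20,0,0,-0.85,0,0,0]]'
cat > goal.py <<'E'
from h import *
from scipy.spatial.transform import Rotation as t
def goal(seat,yaw,dx,dz,grip=.026,dy=0):
    y=np.radians(yaw);l=np.radians(35);f=np.array([np.cos(y),np.sin(y),0]);k=np.array([0,0,1.])
    sx=np.cos(l)*f+np.sin(l)*k;sz=-np.sin(l)*f+np.cos(l)*k;sy=np.cross(sz,sx)
    G=np.stack([sx,-sy,-sz],1);p=np.array(seat)+dx*sx+dy*sy+(dz+grip)*sz
    s=arm.read_state();R=t.from_quat(s["tcp_rot"],scalar_first=True).as_matrix()
    print("tcp goal",p,"shift",(R.T@(p-s["tcp_pos"])/.2).round(3),"turn",(t.from_matrix(R.T@G).as_rotvec()/(np.pi/2)).round(3),
      "clock",s["clock"],"width",s["gripper_width"])
E
python3 -c "
from goal import *
goal([.555,-.226,.037],-14,.004,.08)"
```

```text
clock: 4.7
tcp_pos: [0.5799, 0.3639, 0.2018]
tcp_rot: [-0.002, 0.982, 0.191, 0.006]
wrist_force: [0.2, 0.4, -1.7]
gripper_width: 0.0252
grip_force: 59.6
tcp goal [ 0.49918617 -0.21208405  0.12612442] shift [-1.458  2.52   0.354] turn [-0.126  0.369  0.386] clock 4.7 width 0.025206633238576203
```

```bash
python3 -m inch '[[20,-0.55,1,0,0,0,0],[20,-0.55,1,0,0,0,0],[20,-0.55,1,0,0,0,0],[20,-0.55,1,0,0,0,0],[20,-0.55,1,0,0,0,0],[20,-0.55,1,0,0,0,0]]' |head -2; python3 -m inch '[[20,-0.55,1,-0.1,-0.06,0.18,0.19],[20,-0.55,1,-0.1,-0.06,0.18,0.19],[20,-0.55,1,-0.1,-0.06,0.18,0.19],[20,-0.55,1,-0.1,-0.06,0.18,0.19],[20,-0.55,1,-0.1,-0.06,0.18,0.19],[20,-0.55,1,-0.1,-0.06,0.18,0.19],[20,-0.55,1,-0.1,-0.06,0.18,0.19]]'; python3 -c "
from goal import *
goal([.555,-.226,.037],-14,.004,.08)"
```

```text
clock: 5.3
tcp_pos: [0.548, 0.1273, 0.1939]
clock: 6.0
tcp_pos: [0.5222, -0.0916, 0.2146]
tcp_rot: [0.019, 0.988, 0.041, 0.146]
wrist_force: [0.3, 0.3, -1.7]
gripper_width: 0.0251
grip_force: 59.8
tcp goal [ 0.49918617 -0.21208405  0.12612442] shift [-0.289  0.57   0.405] turn [-0.061  0.197  0.198] clock 6.0 width 0.025140288241554738
```

Now go to the pre-seat pose, 80 mm up the groove, then look and recompute.

```bash
python3 -m inch '[[20,-0.29,0.57,0.2,-0.06,0.2,0.2],[20,-0.29,0.57,0.2,-0.06,0.2,0.2],[20,-0.29,0.57,0.2,-0.06,0.2,0.2],[20,-0.29,0.57,0.3,-0.06,0.2,0.2],[20,-0.29,0.57,0.4,-0.06,0.2,0.2],[20,-0.29,0.57,0.4,-0.06,0.2,0.2],[20,-0.29,0.57,0.4,-0.06,0.2,0.2],[20,-0.29,0.57,0.4,-0.06,0.2,0.2]]'
python3 - <<'E'
from goal import *
goal([.555,-.226,.037],-14,.004,.03)
ims=[]
for n,(u,v) in(("top",(411,240)),("side",(375,195))):
    p,d=arm.grab_frame(n);np.savez(f"pics/{n}2.npz",p=p,d=d);ims.append(cv2.resize(p[v-35:v+35,u-40:u+40,::-1],None,fx=5,fy=5,interpolation=cv2.INTER_CUBIC))
cv2.imwrite("pics/g2.png",cv2.convertScaleAbs(np.hstack(ims),alpha=1.5))
s=arm.read_state();R=t.from_quat(s["tcp_rot"],scalar_first=True).as_matrix()
c=arm.calibration("side");T=np.linalg.inv(c["world_from_camera"])
for q in([0,0,.026],[0,0,-.036]):
    P=T[:3,:3]@(s["tcp_pos"]+R@q)+T[:3,3];P=np.array(c["intrinsics"])@P;u=P[:2]/P[2];print((u-[335,160])*5+[400,0])
E
```

```text
clock: 6.8
tcp_pos: [0.5513, -0.2549, 0.2496]
tcp_rot: [0.017, 0.959, -0.114, 0.26]
wrist_force: [0.9, 0.9, -2.2]
gripper_width: 0.0249
grip_force: 60.0
tcp goal [ 0.52701311 -0.21902208  0.08516682] shift [-0.552 -0.126  0.634] turn [-0.019  0.054 -0.001] clock 6.8 width 0.024856634929873132
[ 661.4814039 -189.2256853]
[ 725.39305151 -279.52119101]
```

View pics/g2.png

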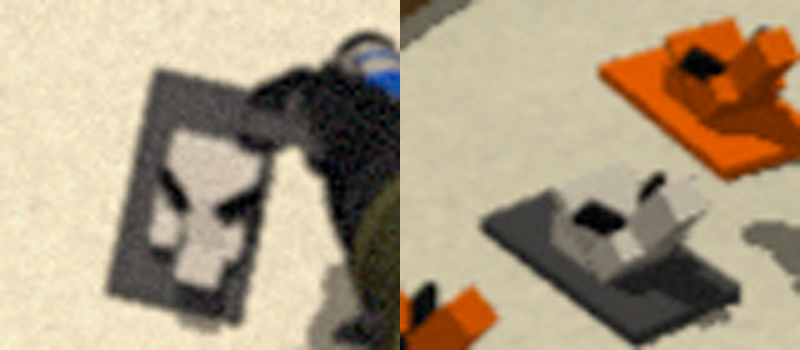

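The objective is still held, but the tool stopped well short of the goal, off to the upper right. I'll hold and check whether it's lagging.

```bash
python3 -m inch '[[20,0,0,0,0,0,0],[20,0,0,0,0,0,0],[20,0,0,0,0,0,0]]'
python3 - <<'E'
from goal import *
goal([.555,-.226,.037],-14,.004,.08)
s=arm.read_state();print(s["joints"].round(3),s["qvel"].round(3))
E
```

```text
clock: 7.2
tcp_pos: [0.5506, -0.2535, 0.2491]
tcp_rot: [0.017, 0.959, -0.113, 0.259]
wrist_force: [-0.7, 0.6, -1.9]
gripper_width: 0.0251
grip_force: 60.0
tcp goal [ 0.49918617 -0.21208405  0.12612442] shift [-0.567 -0.128  0.387] turn [-0.02   0.055  0.001] clock 7.2 width 0.0251397832713939
[ 0.62   0.52  -0.3    2.111  1.257  0.043 -2.654] [ 0.01   0.001  0.003 -0.004  0.001  0.001  0.001]
```

Joints 6 and 7 are at their limits (0.04 and -2.66), so the wrist has run into a flip. I'll fit a simple kinematic model to the joint and pose readings I have, to pick a workable wrist branch.

```bash
cat > kin.py <<'E'
import numpy as np,itertools
from scipy.spatial.transform import Rotation as t
from scipy.optimize import least_squares
lo=np.array([-3.01,-.46,-1.47,.13,-1,.04,-2.66]);hi=np.array([3.01,2.08,1.51,2.56,4.14,2.09,2.66])
def fk(q,s,par):
    h,L1,L2,L3,e,a,g,b0=par
    R=t.from_euler("z",b0);p=np.array([0,0,h]);ax="zyzyzyz";L=[0,0,L1,0,L2,0,L3]
    for i in range(7):
        R=R*t.from_euler(ax[i],s[i]*q[i])
        if i==2:p=p+R.apply([e,0,L1])
        if i==4:p=p+R.apply([a,0,L2])
    p=p+R.apply([0,0,L3]);return p,R*t.from_euler("z",g)
E
python3 - <<'E'
from kin import *
from rig import arm
s=arm.read_state()
D=[([1.21979,.68993,-.19452,1.56628,.15726,.90248,-.21505],[.23435,-.57875,.23054],[-8.28e-4,.981538,.191266,-2.055e-4]),(s["joints"],s["tcp_pos"],s["tcp_rot"])]
np.save("D.npy",np.array([np.r_[a,b,c] for a,b,c in D]))
for s1,s3,s5,s7 in itertools.product([1,-1],repeat=4):
  best=None
  for b0 in(0,np.pi):
    for g in(0,1.57,3.14,-1.57):
      S=[s1,1,s3,1,s5,1,s7]
      def f(x):
        r=[]
        for q,p,o in D:
            P,R=fk(q,S,x);r+=list(P-p)+list((R.inv()*t.from_quat(o,scalar_first=True)).as_rotvec()*.5)
        return np.r_[r,(x[4:6])*.02]
      x=least_squares(f,[.3,.4,.4,.3,0,0,g,b0]);
      if best is None or x.cost<best.cost:best=x
  print(s1,s3,s5,s7,best.cost,best.x.round(3))
E
```

```text
1 1 1 1 0.09306070265439027 [ 4.933 -3.343  0.563  0.391  1.868  0.273  4.51   6.255]
1 1 1 -1 0.4208952906772611 [ 3.371 -2.393 -0.1    0.653  1.266 -0.113 -1.168  0.333]
1 1 -1 1 0.4811312702322426 [ 1.26   1.364  0.863  2.999 -2.266  0.034  2.457 -0.31 ]
1 1 -1 -1 0.12337805605424755 [ 1.868  0.374  0.629  2.398 -1.317  0.022  2.848 -0.184]
1 -1 1 1 0.17948788995625517 [ 0.731 -1.97  -2.135 -0.695  2.462 -0.707 -1.213  0.224]
1 -1 1 -1 0.5093780521753992 [ 0.576 -1.696 -2.039 -0.515  2.147 -0.687 -0.93   0.253]
1 -1 -1 1 0.4092195299556457 [-2.735  2.586 -0.994  1.042 -1.134 -0.876  1.248 -1.94 ]
1 -1 -1 -1 0.08820842179321632 [-2.531  3.424 -0.446  2.22  -2.415 -0.704  1.836 -1.598]
-1 1 1 1 0.36033442207644084 [ 3.406 -3.655 -0.25  -1.655  3.435  0.02  -2.122  1.484]
-1 1 1 -1 0.35903161785166904 [0.979 0.185 0.697 0.182 0.143 0.238 0.135 0.237]
-1 1 -1 1 0.1562469803872441 [-0.414  1.906  0.686  1.294 -1.439  0.035  1.369  0.402]
-1 1 -1 -1 0.02037163127441558 [-0.403  2.52   1.178  1.987 -2.403  0.166 -4.419  0.642]
-1 -1 1 1 0.41789883144066864 [ 0.801 -1.055 -0.557 -1.039  2.059 -0.203 -3.063  0.142]
-1 -1 1 -1 0.32878518700895676 [ 0.26   1.438  1.069  1.161 -1.333  0.221 -0.242 -0.491]
-1 -1 -1 1 0.11926139416806153 [ 0.991 -0.481  0.133 -0.295  1.008 -0.038  0.981 -0.341]
-1 -1 -1 -1 1.4275752233040797e-05 [ 0.165  0.824  0.391  0.478 -0.253  0.009  1.565 -0.006]
```

Run:
```python
from kin import *
D=np.load("D.npy");S=[-1,1,-1,1,-1,1,-1]
def f(x,fix=True):
    r=[]
    for d in D: r+=list(fk(d[:7],S,[*x[:4],x[4],x[5],np.pi/2,0])[0]-d[7:10])
    return np.r_[r,(x-[.285,.42,.314,.33,0,0])*.005]
x=least_squares(f,[.3,.42,.31,.3,0,0]).x;print(x.round(3),f(x)[:6].round(4))
x4=least_squares(lambda x:f(np.r_[x,0,0]),[.3,.42,.31,.3]).x;print(x4.round(3),f(np.r_[x4,0,0])[:6].round(4))
```

```text
[ 0.152  0.849  0.399  0.496 -0.281  0.01 ] [ 0.0001  0.0001 -0.     -0.      0.      0.    ]
[0.085 0.717 0.225 0.285] [ 0.0221  0.005  -0.0183 -0.0036  0.0076  0.0183]
```

Signs are settled: q7 falls as the tool turns about +z. A half turn (-z) is the same grasp and frees joint 7, with joint 5 then able to go towards π. Turn it back now, gathering joint data.

```bash
cat > rec.py <<'E'
from goal import *
s=arm.read_state();D=np.load("D.npy");np.save("D.npy",np.vstack([D,np.r_[s["joints"],s["tcp_pos"],s["tcp_rot"]]]))
print(s["joints"].round(3))
E
python3 -m inch '[[20,0,0,0,0,0,-1],[20,0,0,0,0,0,-1],[20,0,0,0,0,0,-1],[20,0,0,0,0,0,-1],[20,0,0,0,0,0,-1],[20,0,0,0,0,0,-1],[20,0,0,0,0,0,-1],[20,0,0,0,0,0,-1],[20,0,0,0,0,0,-1],[20,0,0,0,0,0,-1],[20,0,0,0,0,0,-1]]'; python3 rec.py
python3 -m inch '[[20,0,0,0,0,0,-1],[20,0,0,0,0,0,-1],[20,0,0,0,0,0,-1],[20,0,0,0,0,0,-1],[20,0,0,0,0,0,-1],[20,0,0,0,0,0,-1],[20,0,0,0,0,0,-1],[20,0,0,0,0,0,-1],[20,0,0,0,0,0,-1],[20,0,0,0,0,0,-1],[20,0,0,0,0,0,-1]]'; python3 rec.py
```

```text
clock: 8.3
tcp_pos: [0.5504, -0.2544, 0.2493]
tcp_rot: [0.196, 0.757, 0.6, 0.17]
wrist_force: [0.2, 0.2, -2.4]
gripper_width: 0.0253
grip_force: 60.1
[ 0.781  0.551 -0.548  2.103  1.437  0.183 -1.24 ]
clock: 9.4
tcp_pos: [0.5504, -0.2545, 0.2493]
tcp_rot: [0.259, 0.111, 0.959, -0.018]
wrist_force: [-0.1, -0.0, -1.8]
gripper_width: 0.0251
grip_force: 60.0
[ 0.834  0.567 -0.634  2.101  1.453  0.234  0.322]
```

```bash
cat > ik.py <<'E'
from kin import *
D=np.load("D.npy");S=[-1,1,-1,1,-1,1,-1]
def f(x):
    return np.r_[np.ravel([fk(d[:7],S,[*x,np.pi/2,0])[0]-d[7:10] for d in D]),(x-[.285,.42,.314,.33,0,0])*.003]
x=least_squares(f,[.3,.42,.31,.3,0,0]).x;par=[*x,np.pi/2,0]
print(x.round(3),np.abs(f(x)[:-6]).max())
def G(yaw,half):
    y=np.radians(yaw);l=np.radians(35);F=np.array([np.cos(y),np.sin(y),0]);k=np.array([0,0,1.])
    sx=np.cos(l)*F+np.sin(l)*k;sz=-np.sin(l)*F+np.cos(l)*k;sy=np.cross(sz,sx);h=-1 if half else 1
    return t.from_matrix(np.stack([h*sx,-h*sy,-sz],1)),sx,sz
def ik(p,R,q0):
    g=lambda q:(lambda P,Q:np.r_[P-p,(Q.inv()*R).as_rotvec()*.3,(q-q0)*1e-4])(*fk(q,S,par))
    r=least_squares(g,np.clip(q0,lo+.01,hi-.01),bounds=(lo,hi));return r.x,np.linalg.norm(r.fun[:3]),np.linalg.norm(r.fun[3:6])/.3
if __name__=="__main__":
    rng=np.random.default_rng(0);q0=D[-1][:7]
    for half in(1,0):
        R,sx,sz=G(-14,half);seen=[]
        for dz in(.1,.0):
            p=np.array([.555,-.226,.037])+sz*(.026+dz)
            for i in range(25):
                q,e,r=ik(p,R,q0 if i==0 else rng.uniform(lo,hi))
                if e<.002 and r<.02: seen.append((np.abs(q-q0).max(),dz,q.round(2).tolist()))
        seen.sort(key=lambda a:(a[1],a[0]))
        print("half",half,len(seen));[print(a) for a in seen if a[1]==0][:0];
        for dz in(.1,0):[print(a) for a in [b for b in seen if b[1]==dz][:4]]
E
python3 ik.py
```

```text
[ 0.283  0.685  0.398  0.404 -0.14   0.018] 0.022917356001762756
half 1 12
(np.float64(1.0642040771567722), 0.0, [0.7, 1.13, -1.1, 2.55, 2.26, 1.3, -0.71])
(np.float64(1.076020001474485), 0.0, [0.7, 1.13, -1.13, 2.55, 2.24, 1.31, -0.7])
(np.float64(1.0995381276690355), 0.0, [0.7, 1.14, -1.17, 2.55, 2.2, 1.33, -0.68])
(np.float64(1.1014242215160746), 0.0, [0.68, 1.11, -0.98, 2.55, 2.36, 1.24, -0.78])
(np.float64(1.2121756278016), 0.0, [0.65, 1.08, -0.79, 2.56, 2.52, 1.17, -0.89])
(np.float64(1.2366005028117644), 0.0, [0.64, 1.08, -0.75, 2.56, 2.56, 1.15, -0.91])
(np.float64(1.2366402182366112), 0.0, [0.64, 1.08, -0.75, 2.56, 2.56, 1.15, -0.91])
(np.float64(1.2368662042339142), 0.0, [0.64, 1.08, -0.75, 2.56, 2.56, 1.15, -0.92])
(np.float64(1.2422080340275543), 0.0, [0.73, 1.19, -1.42, 2.54, 2.02, 1.48, -0.57])
(np.float64(2.2734190174988287), 0.0, [0.4, 1.05, 0.44, 2.56, 3.73, 1.15, -1.74])
(np.float64(2.2734756672442105), 0.0, [0.4, 1.05, 0.44, 2.56, 3.73, 1.15, -1.74])
(np.float64(2.473965463674587), 0.0, [0.35, 1.06, 0.67, 2.55, 3.93, 1.24, -1.88])
(np.float64(1.0642040771567722), 0
[... 754 characters left out ...]
 [0.7, 1.14, -1.17, 2.55, 2.2, 1.33, 2.46])
(np.float64(2.2215916251752685), 0.0, [0.73, 1.18, -1.36, 2.54, 2.06, 1.44, 2.54])
(np.float64(2.2322928909207698), 0.0, [0.73, 1.18, -1.38, 2.54, 2.04, 1.46, 2.55])
(np.float64(2.327144028559337), 0.0, [0.39, 1.05, 0.5, 2.56, 3.78, 1.17, 1.36])
(np.float64(2.6873065255477138), 0.0, [0.3, 1.1, 0.95, 2.55, 4.14, 1.38, 1.13])
(np.float64(1.9041678723108835), 0.0, [0.64, 1.08, -0.75, 2.56, 2.56, 1.15, 2.23])
(np.float64(1.9047414263220166), 0.0, [0.64, 1.08, -0.75, 2.56, 2.56, 1.15, 2.23])
(np.float64(1.9047907652841565), 0.0, [0.64, 1.08, -0.75, 2.56, 2.56, 1.15, 2.23])
(np.float64(2.031467410666037), 0.0, [0.67, 1.11, -0.97, 2.56, 2.37, 1.23, 2.35])
```

```bash
sed -i 's/G=np.stack(\[sx,-sy,-sz\],1)/G=np.stack([-sx,sy,-sz],1)/' goal.py; python3 -c "
from goal import *
goal([.555,-.226,.037],-14,.004,.10)
goal([.555,-.226,.037],-14,.004,.06)"
```

```text
tcp goal [ 0.48805539 -0.20930884  0.14250746] shift [0.575 0.138 0.288] turn [ 0.019 -0.055  0.003] clock 9.4 width 0.025131933038677876
tcp goal [ 0.51031695 -0.21485926  0.10974138] shift [0.558 0.132 0.487] turn [ 0.019 -0.055  0.003] clock 9.4 width 0.025131933038677876
```

```bash
python3 -m inch '[[20,0.15,0.05,0.08,0.02,-0.05,0],[20,0.3,0.1,0.16,0.02,-0.05,0],[20,0.45,0.14,0.24,0.02,-0.05,0],[20,0.57,0.14,0.29,0.02,-0.05,0],[20,0.57,0.14,0.29,0.02,-0.05,0],[20,0.57,0.14,0.29,0.02,-0.05,0],[20,0.57,0.14,0.29,0.02,-0.05,0],[20,0.57,0.14,0.29,0.02,-0.05,0]]'; python3 rec.py;  python3 -c "
from goal import *
goal([.555,-.226,.037],-14,.004,.10)"; python3 ik.py | head -8
```

```text
clock: 10.2
tcp_pos: [0.4913, -0.2103, 0.1442]
tcp_rot: [0.296, 0.117, 0.947, -0.038]
wrist_force: [-0.0, -0.3, -2.5]
gripper_width: 0.0251
grip_force: 60.1
[ 0.889  0.881 -0.93   2.476  2.361  0.872 -0.624]
tcp goal [ 0.48805539 -0.20930884  0.14250746] shift [ 0.019  0.001 -0.003] turn [-0.003 -0.003 -0.   ] clock 10.2 width 0.025053995782507294
[ 0.383  0.632  0.467  0.397 -0.146  0.044] 0.030349988037866316
half 1 23
(np.float64(0.24381612745245862), 0.0, [0.83, 1.12, -0.83, 2.42, 2.54, 1.02, -0.66])
(np.float64(0.2573709189835993), 0.0, [0.85, 1.14, -0.88, 2.42, 2.5, 1.05, -0.62])
(np.float64(0.25761887249419124), 0.0, [0.85, 1.14, -0.88, 2.42, 2.5, 1.05, -0.62])
(np.float64(0.2960019939559022), 0.0, [0.89, 1.18, -1.0, 2.41, 2.41, 1.1, -0.51])
(np.float64(0.37883961383342224), 0.0, [0.96, 1.26, -1.21, 2.4, 2.27, 1.23, -0.34])
(np.float64(0.45823818226701973), 0.0, [0.99, 1.33, -1.35, 2.4, 2.2, 1.33, -0.23])
```

It reached the pre-seat pose. Advance to about 35 mm above the seat and check alignment there.

```bash
python3 -m inch '[[20,0.02,0,0.1,0,0,0],[20,0.02,0,0.2,0,0,0],[20,0.02,0,0.3,0,0,0],[20,0.02,0,0.32,0,0,0],[20,0.02,0,0.32,0,0,0],[20,0.02,0,0.32,0,0,0]]'; python3 rec.py
cat > look.py <<'E'
from goal import *
import sys
k=sys.argv[1];s=arm.read_state();R=t.from_quat(s["tcp_rot"],scalar_first=True).as_matrix()
ims=[]
for n,(u,v) in(("top",(413,240)),("side",(381,200))):
    p,d=arm.grab_frame(n);np.savez(f"pics/{n}{k}.npz",p=p,d=d);ims.append(cv2.resize(p[v-25:v+25,u-20:u+20,::-1],None,fx=10,fy=10,interpolation=cv2.INTER_CUBIC))
    c=arm.calibration(n);T=np.linalg.inv(c["world_from_camera"])
    for q in([0,0,.026],[0,0,-.036]):
        P=T[:3,:3]@(s["tcp_pos"]+R@q)+T[:3,3];P=np.array(c["intrinsics"])@P;w=P[:2]/P[2];print(n,q[2],((w-[u-20,v-25]+.45)*10+[400*(n=="side"),0]).round())
cv2.imwrite(f"pics/g{k}.png",cv2.convertScaleAbs(np.hstack(ims),alpha=1.8))
goal([.555,-.226,.037],-14,.0,.0)
E
python3 look.py 3
```

```text
clock: 10.8
tcp_pos: [0.5218, -0.2178, 0.0893]
tcp_rot: [0.295, 0.117, 0.947, -0.038]
wrist_force: [0.7, 0.3, -0.3]
gripper_width: 0.0251
grip_force: 60.1
[ 0.858  1.026 -0.886  2.404  2.43   0.938 -0.6  ]
top 0.026 [198. 296.]
top -0.036 [208. 403.]
side 0.026 [611. 177.]
side -0.036 [733.  59.]
tcp goal [ 0.54052999 -0.22239222  0.05829795] shift [0.008 0.    0.182] turn [-0.002 -0.004  0.   ] clock 10.9 width 0.02535717848497166
```

View pics/g3.png

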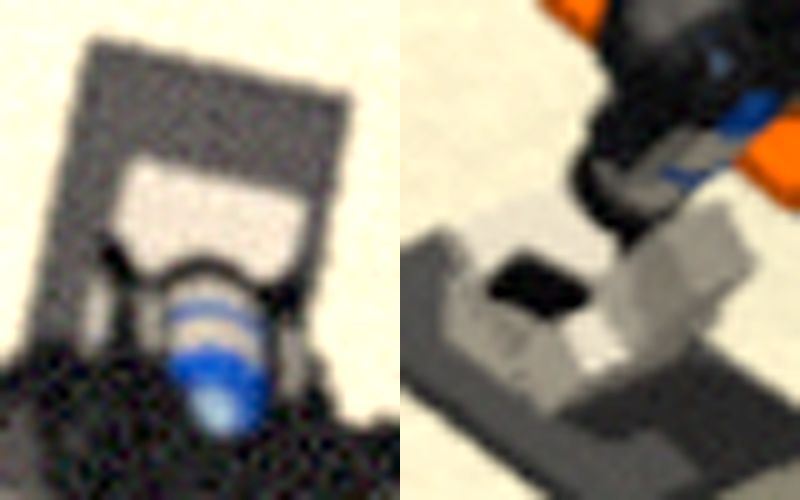

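In the top view the cap at (205,270) lines up with the groove to within about 2 mm. The nose at (215,407) agrees with the predicted (208,403), and the side-view axis agrees to about 1 px. Descending slowly along the groove.

```bash
python3 -m inch '[[20,0,-0.005,0.04,0,0,0],[20,0,-0.005,0.08,0,0,0],[20,0,-0.005,0.11,0,0,0],[20,0,-0.005,0.13,0,0,0],[20,0,-0.005,0.15,0,0,0],[20,0,-0.005,0.15,0,0,0]]'; python3 -m inch '[[20,0,0,0.01,0,0,0],[20,0,0,0.02,0,0,0],[20,0,0,0.02,0,0,0]]';python3 look.py 4
```

```text
clock: 11.5
tcp_pos: [0.5382, -0.2228, 0.0628]
tcp_rot: [0.295, 0.117, 0.948, -0.037]
wrist_force: [0.4, -1.1, -2.3]
gripper_width: 0.0252
grip_force: 60.1
clock: 11.8
tcp_pos: [0.5402, -0.2233, 0.0599]
tcp_rot: [0.295, 0.117, 0.948, -0.037]
wrist_force: [0.7, 0.2, -2.6]
gripper_width: 0.0249
grip_force: 60.2
top 0.026 [195. 244.]
top -0.036 [204. 345.]
side 0.026 [551. 241.]
side -0.036 [667. 129.]
tcp goal [ 0.54052999 -0.22239222  0.05829795] shift [0.004 0.005 0.008] turn [-0.001 -0.005 -0.   ] clock 11.9 width 0.025104897640004887
```

View pics/g4.png

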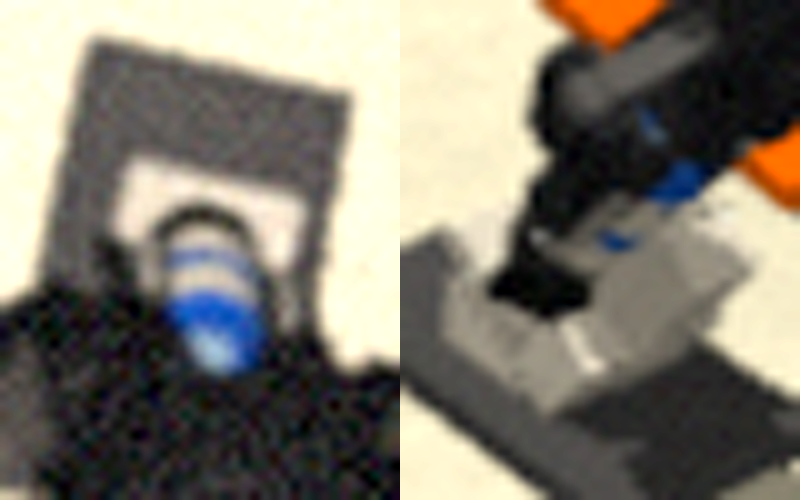

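The cap sits centred in the groove just over the ledge: top view cap front edge at (205,207), ledge front edge at y≈170–200. There's no contact force yet, so I'll creep down.

```bash
python3 -m inch '[[20,0,0,0.005,0,0,0],[20,0,0,0.01,0,0,0],[20,0,0,0.01,0,0,0]]'|grep -E "pos|force"; python3 -m inch '[[20,0,0,0.005,0,0,0],[20,0,0,0.01,0,0,0],[20,0,0,0.01,0,0,0]]'|grep -E "pos|force"
```

```text
tcp_pos: [0.541, -0.2235, 0.0587]
wrist_force: [-3.1, 0.0, 4.0]
grip_force: 60.7
tcp_pos: [0.5409, -0.2235, 0.0585]
wrist_force: [-13.6, -0.7, 18.1]
grip_force: 62.8
```

```bash
python3 -m inch '[[20,0,0,0.005,0,0,0],[20,0,0,0.005,0,0,0]]'|grep -E "pos|force"
```

```text
tcp_pos: [0.5409, -0.2235, 0.0584]
wrist_force: [-18.9, 0.4, 28.4]
grip_force: 63.8
```

It's firmly on the ledge, with about 33 N along the groove at the expected height. Ease off, open, and retreat along the axis.

```bash
python3 -m inch '[[20,0,0,-0.012,0,0,0],[20,0,0,-0.014,0,0,0],[20,0,0,-0.014,0,0,0]]'|grep -E "pos|force"; python3 -m inch '[[32,0,0,0,0,0,0],[32,0,0,0,0,0,0],[40,0,0,0,0,0,0],[60,0,0,0,0,0,0],[85,0,0,0,0,0,0],[85,0,0,0,0,0,0],[85,0,0,0,0,0,0],[85,0,0,0,0,0,0]]';python3 -c "
from goal import *
goal([.555,-.226,.037],-14,.0,.10)"
```

```text
tcp_pos: [0.541, -0.2234, 0.0587]
wrist_force: [-5.9, -0.4, 9.8]
grip_force: 61.5
clock: 13.8
tcp_pos: [0.5414, -0.2236, 0.0582]
tcp_rot: [0.295, 0.117, 0.948, -0.037]
wrist_force: [0.1, 1.0, 0.6]
gripper_width: 0.0852
grip_force: 0.0
tcp goal [ 0.48487612 -0.20851615  0.14021316] shift [ 0.008  0.004 -0.503] turn [-0.002 -0.005 -0.   ] clock 13.8 width 0.08524841633661397
```

```bash
python3 -m inch '[[85,0,0,-0.1,0,0,0],[85,0,0,-0.25,0,0,0],[85,0,0,-0.45,0,0,0],[85,0,0,-0.6,0,0,0],[85,0,0,-0.6,0,0,0],[85,0,0,-0.6,0,0,0],[85,0,0,-0.6,0,0,0]]'; python3 look.py 5
```

```text
clock: 14.5
tcp_pos: [0.476, -0.2072, 0.1565]
tcp_rot: [0.295, 0.118, 0.948, -0.037]
wrist_force: [0.7, -0.1, -1.1]
gripper_width: 0.085
grip_force: 0.0
top 0.026 [215. 442.]
top -0.036 [226. 564.]
side 0.026 [779.  19.]
side -0.036 [ 918. -115.]
tcp goal [ 0.54052999 -0.22239222  0.05829795] shift [0.003 0.004 0.592] turn [-0.001 -0.005 -0.001] clock 14.6 width 0.08501237201405859
```

View pics/g5.png

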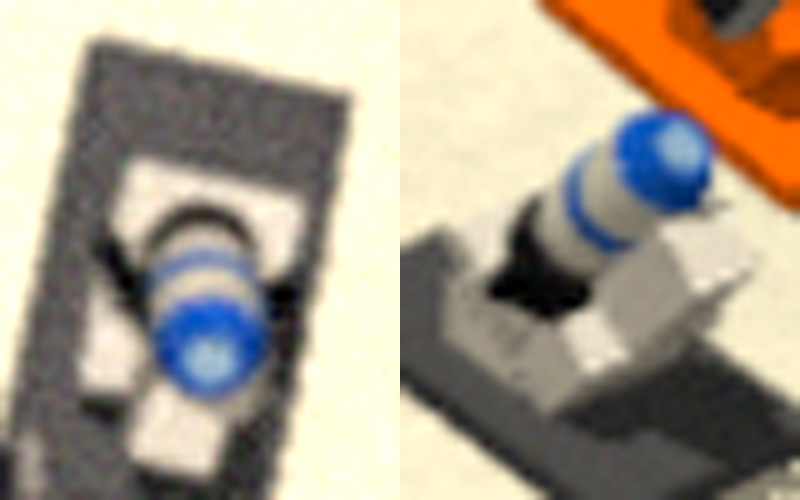

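The objective stands in the groove, nose up: top view nose at (210,355), side view (683,150). Numeric check by triangulating the nose, plus whether red and yellow are where they started.

```bash
python3 - <<'E'
from h import *
def tri(a,b):
    A=[];B=[]
    for n,u,v in(("top",*a),("side",*b)):
        o,r=ray(n,u,v);r/=np.linalg.norm(r);M=np.eye(3)-np.outer(r,r);A.append(M);B.append(M@o)
    return np.linalg.solve(sum(A),sum(B))
N=tri((393+21.0-.45,215+35.5-.45),(361+28.3-.45,175+15-.45));
y=np.radians(-14);l=np.radians(35);f=np.array([np.cos(y),np.sin(y),0]);sz=-np.sin(l)*f+[0,0,np.cos(l)]
print("nose",N,"expected",np.array([.555,-.226,.037])+.062*sz)
d=N-[.5555,-.2265,.037];print("len",np.linalg.norm(d),"angle",np.degrees(np.arccos(d@sz/np.linalg.norm(d))))
for n in("top","side"):
    p0,p5=np.load(f"pics/{n}0.npz")["p"].astype(int),np.load(f"pics/{n}5.npz")["p"].astype(int)
    for nm,(u,v) in(("yel",(243,261)if n=="top" else(270,303)),("red",(296,271)if n=="top" else(324,275))):
        k=np.s_[v-18:v+18,u-14:u+14];print(n,nm,np.abs(p0[k]-p5[k]).mean())
E
python3 -c "
from rig import arm;s=arm.read_state();print(s['wrist_force'],s['clock'],s['qvel'].round(3))"
```

```text
nose [ 0.51818783 -0.22112566  0.08350385] expected [ 0.5204946  -0.21739684  0.08778743]
len 0.059863920692338826 angle 5.329444443505365
top yel 12.888227513227513
top red 12.532407407407407
side yel 5.748015873015873
side red 5.729166666666667
[-0.24438911  0.09782762 -0.61798886] 14.6 [-0.001 -0.002 -0.001  0.004 -0.001 -0.002 -0.   ]
```

```bash
python3 -c "
from rig import arm;print(arm.hand_in())"
```

```text
the job is handed in; nothing more can be done
None
```

I parked the blue objective on the angled rest, set it down on the ledge before letting go, and handed the job in at about 14.6 s. The last check put its axis about 5° off the groove (limit 10°), red and yellow showed no sign of having moved, and the hand-in gave no verdict.

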